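# Centre the tippy egg cup on its stand

### The job

Two small round wooden stands each carry a wobbly egg cup; one cup has been set down off-centre, with its foot hanging over the edge of its stand. With the fingertips, nudge that cup by light taps low down on its foot until it stands upright in the middle of its stand with an even margin all round, and then take the hand away. Do not pinch or lift it, do not press it hard or tip it over, do not shift the stand, and leave the other cup and everything else as they are.

Things in the scene. Friction and masses are not known exactly. Their poses are not given: they have to be found in the camera images.
- egg_cup: the off-centre egg cup: white to pale grey, 56 mm tall, 70 g. Origin: centre of its underside, z up. A pad 24 mm wide, 3 mm high carries it; above, its foot is a disc 48 mm wide with an upright edge from 3 to 10 mm above the underside (its widest part); then a thin stem and a bowl 43 mm wide at the rim. It slides if pushed at the foot's edge, rocks or falls if pushed higher. It starts 20 to 26 mm off the stand's axis, any way
- stand: the round wooden stand below that cup: a plain upright disc 80 mm in diameter and 40 mm high with a flat top, about 450 g, loose on the table. Origin: centre of its underside, z up its axis (the top is 40 mm above the origin)
- other_cup: an identical egg cup that already stands in the middle of the other stand; leave it alone. Origin: centre of its underside
- other_stand: the other stand, identical to the first, 0.2 m or more away to the left or right of it. Origin: centre of its underside
- spoon: a wooden spoon 240 mm long that lies on the table between the two stands, pointing roughly away from the robot, under 30 mm high. Origin: below the middle of its length. Leave it alone
- tumbler: a glass tumbler upside down on the table beyond the stands, 70 mm in diameter, 95 mm tall. Origin: centre of its underside. Leave it alone
- funnel: a small plastic funnel standing mouth down on the table beyond the stands, 80 mm in diameter, 85 mm tall. Origin: centre of its mouth, on the table. Leave it alone
- soap: a soap bottle on the left, 60 mm in diameter, 170 mm tall. Origin: centre of its underside. Leave it alone
- mug: a mug on the left, 78 mm in diameter, 90 mm tall. Origin: centre of its underside. Leave it alone
- sponge: a scouring block on the far right of the table, 70 x 110 x 30 mm. Origin: centre of its underside. Leave it alone
- rack: the dish rack on the right with two plates and a pot lid, fixed, 300 mm deep, 440 mm wide, 210 mm tall with the plates. Origin: centre of its underside
There are look-alikes about, which are no part of the job. Leave any orange or yellow look-alike of the other_stand alone.

How it is judged (in metres and radians):
At the end, for the whole second after the job is handed in: The egg cup stands at rest and upright (within 0.08 rad) on top of its stand, its axis within 6 mm of the stand's axis; the stand and the other cup are within 10 mm of where they began, and all other things within 20 mm (horizontal distance between egg_cup and stand below 0.006 m and angle between egg_cup's own z axis and vertical below 0.08 rad and z of egg_cup in the frame of stand between 0.037 and 0.043 m and linear speed of egg_cup below 0.01 m/s and distance of each of stand, other_cup from where it was at the start of the episode below 0.01 m and horizontal distance between other_cup and other_stand below 0.008 m and distance of each of other_stand, spoon, tumbler, funnel, soap, mug, sponge from where it was at the start of the episode below 0.02 m); the robot touches nothing.
It fails at once if the egg cup is lifted or carried (its underside more than 8 mm above the stand's top) or knocked off the stand (z of egg_cup in the frame of stand above 0.048 m or z of egg_cup in the frame of stand below 0.03 m).
It fails at once if the egg cup is tipped more than 0.45 rad (angle between egg_cup's own z axis and vertical above 0.45 rad).
It fails at once if the egg cup is pinched or struck: the fingers press on it with more than 8 N (contact force between the fingers and egg_cup above 8 N).
It fails at once if the stand or the other egg cup is moved more than 10 mm (distance of any of stand, other_cup from where it was at the start of the episode above 0.01 m).
It fails at once if the other stand, spoon, tumbler, funnel, soap bottle, mug or sponge is moved more than 20 mm (distance of any of other_stand, spoon, tumbler, funnel, soap, mug, sponge from where it was at the start of the episode above 0.02 m).
It also fails if it takes over 45 s, if anything falls off the work surface, if the arm or the gripper's body presses on something with over 40 N, if the wrist force passes 120 N, or if a joint passes its speed limit or range.

### The arm

A 6-joint arm with a two-finger parallel gripper is mounted at the origin on the work surface. World frame = base frame: x ahead of the robot, y to its left, z up, the work surface at z = 0. Lengths are in mm, angles in degrees, forces in N, time in s.
With the tool pointing down it reaches from about 300 to 750 mm from the base axis. Payload 8.5 kg.
Tool frame: the origin (TCP) lies on the centre line of the jaws, within the pads' length; the fingertips stand 22 mm ahead of it and the grasp point (between the pads) lies 3 mm ahead of it; z points along the fingers, y is the line along which they close (so a half turn about z gives the same grasp; the last joint's range is limited). The gripper opens to 88 mm and grips with 3 to 60 N. Pads are 18 mm wide; open, the fingers measure 123 mm over their backs; the gripper's body (75 mm by 187 mm) begins 45 mm behind the grasp point.
Start: joints at [-81.033, 21.807, 74.336, -0, 83.858, -12.336], TCP at [199.804, -512.405, 260.748] pointing down, gripper open.
Joint ranges: [-178.18, 178.18], [-50.72, 133.34], [12.68, 142.11], [-81.47, 261.47], [9.98, 163.14], [-165.26, 165.26]. Speed limits (degrees/s): [136.94, 136.94, 180, 180, 180, 180].

### API

Orientations are given as a 3x3 rotation matrix whose columns are the frame's x, y, z axes.
In Python, from bench import env, vision, finish_job gives the robot as it stands.
- The arm moves only by the shell command python3 -m handwheel 'ROWS' [FORCE]. ROWS is JSON, a list of rows, each a list of 3 entries, a list of its own where there are three numbers: the turn, a rotation vector about the tool's x, y, z normalised to -1 to 1, where 1 is 0.15 rad, then the shift along the tool's x, y, z normalised to -1 to 1, where 1 is 30 mm, then the closure, from -1 (fully open) to 1 (shut). A call has 1 to 20 rows; each row shifts and turns the commanded pose from where the row before left it, along the tool's axes as they then stand; what a row does not reach is not made up. A row lasts 1/10 s, in which the tool goes at most 50 mm and 8.59 degrees, less where a joint would pass 70% of its speed; a pose out of reach is approached as far as the arm can. A call with a number of a shift or a turn outside -1 to 1 is refused whole. A call with a gripper value outside its range is refused whole. The fingers move at their own pace and stop on an object; FORCE is the grip in N (left out, the last holds). Time passes only in rows, so rows that do not move let the fingers close. It gives the time, the measured TCP pose, the force, the opening and the grip force at its end, in the units of the state.
- env.sense(): the state, without advancing time (a new reading comes with each control period).
- vision.snapshot(name): name is "side" or "top"; returns (picture, depth): 400x640x3 uint8, red, green, blue; 400x640 float32, mm along the optical axis (not along the pixel's ray), 0 where there is no reading.
- vision.calibration(name): a dict with "fx", "fy", "cx", "cy" (pixels), "extrinsics" (4x4, takes a point from camera to world coordinates). Camera axes: x right, y down, z forward; pixel columns grow to the right and rows downward; lengths in mm; the calibration is good to about 2 mm. A picture is of the moment at which its call begins. calibration takes no time and is no camera call.
- finish_job(): hands the job in; it is judged then, once.
The state is a dict: "t": time; "qpos": joint angles; "dq": joint speeds; "joint_torque": joint torques, N m; "position": TCP position; "tcp_rot": TCP orientation; "force": force on the tool from outside, world axes, zero at the start; "torque": the same for the moment, N m; "gripper_width": finger opening in mm; "grip_force": force on a finger pad.
Only numpy, scipy, OpenCV 4.12 (cv2) and the standard library are available. Lean on these libraries where they do the work, as an engineer would, in place of code of your own. Each camera call takes 0.05 s, during which the arm holds its last target. There are 200 camera calls.

## Working session

There is one attempt and no reset: what is moved stays moved. The work goes in short steps, Python scripts to look and compute and a shell command to move; the robot and the scene stay as the last step left them, time stands still between calls to the robot, and variables do not carry over. Pictures are saved under pics/ and viewed, at most 10 in all, crops included, and the job is handed in when it is done.

```bash
mkdir -p pics; ls; python3 - <<'E'
from bench import env,vision
import cv2,numpy as np
for n in("top","side"):
    p,d=vision.snapshot(n); cv2.imwrite(f"pics/{n}0.png",p[:,:,::-1]); np.save(f"{n}0.npy",d)
    c=vision.calibration(n); print(n,c["fx"],c["cx"],c["cy"],np.round(c["extrinsics"],3).tolist())
s=env.sense();print(s["t"],s["position"],np.round(s["tcp_rot"],3).tolist(),s["gripper_width"])
E
```

```text
pics
top 377.393544858259 316.5749769972099 207.10158358488698 [[0.0, -0.983, 0.182, 406.438], [-1.0, 0.001, 0.005, -8.472], [-0.005, -0.182, -0.983, 1264.149], [0.0, 0.0, 0.0, 1.0]]
side 445.8833751630205 321.4335713754443 201.292964373511 [[-0.842, -0.388, 0.375, 177.477], [-0.539, 0.619, -0.57, 643.392], [-0.012, -0.683, -0.731, 888.392], [0.0, 0.0, 0.0, 1.0]]
0.1 [ 199.77474244 -512.2060646   260.19671464] [[0.932, 0.363, -0.0], [0.363, -0.932, 0.001], [0.0, -0.001, -1.0]] 88.2044369921414
```

View pics/top0.png

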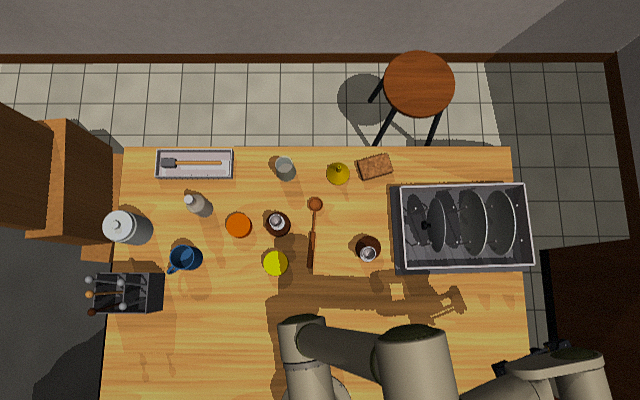

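View pics/side0.png

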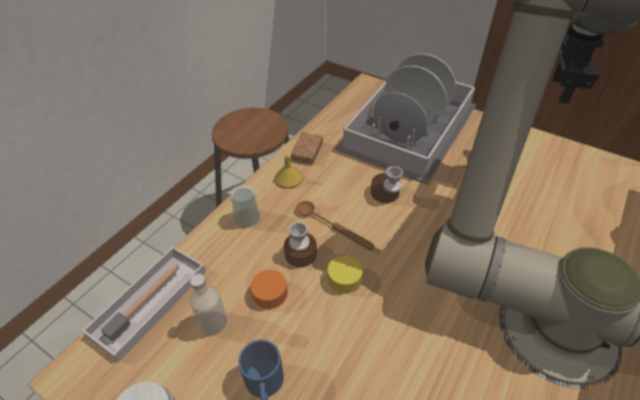

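The top view shows two dark stands with cups, at (277,223) and (368,248). The orange disc at (238,225) and the yellow disc at (275,263) are look-alikes. The right-hand cup looks off-centre towards the robot, so I'll confirm with an enlarged crop and measure.

```bash
cat > h.py <<'E'
import numpy as np,cv2
from bench import env,vision
def pts(n,d):
    c=vision.calibration(n);v,u=np.mgrid[0:400,0:640]
    P=np.stack([(u-c["cx"])/c["fx"]*d,(v-c["cy"])/c["fy"]*d,d],-1)
    E=np.array(c["extrinsics"]);return P@E[:3,:3].T+E[:3,3]
def proj(n,X):
    c=vision.calibration(n);E=np.linalg.inv(np.array(c["extrinsics"]));p=np.atleast_2d(X)@E[:3,:3].T+E[:3,3]
    return np.stack([p[:,0]/p[:,2]*c["fx"]+c["cx"],p[:,1]/p[:,2]*c["fy"]+c["cy"]],-1)
def circ(x,y):
    A=np.c_[2*x,2*y,np.ones(len(x))];s=np.linalg.lstsq(A,x*x+y*y,rcond=None)[0]
    return s[:2],np.sqrt(s[2]+s[0]**2+s[1]**2)
E
python3 - <<'E'
from h import *
t=cv2.imread("pics/top0.png");s=cv2.imread("pics/side0.png")
z=lambda a,k=10:cv2.resize(a,(400,300),interpolation=cv2.INTER_CUBIC)
a=[z(t[209:239,257:297]),z(t[233:263,348:388]),z(s[215:269,265:337]),z(s[155:209,355:427])]
cv2.imwrite("pics/crop0.png",np.vstack([np.hstack(a[:2]),np.hstack(a[2:])]))
for n,cs in(("top",[(277,223),(368,248)]),("side",[(300,245),(388,183)])):
    d=np.load(n+"0.npy");P=pts(n,d)
    for (u,v) in cs:
        Q=P[v-25:v+26,u-25:u+26].reshape(-1,3);Q=Q[(Q[:,2]>5)]
        for lo,hi in((34,45),(45,56),(85,105)):
            q=Q[(Q[:,2]>lo)&(Q[:,2]<hi)]
            if len(q):print(n,u,v,lo,len(q),q.mean(0).round(1),((q.max(0)+q.min(0))/2).round(1),np.ptp(q,0).round(0))
E
```

```text
top 277 223 34 259 [572.2 123.5  39.2] [577.2 125.5  39.4] [80. 76. 11.]
top 277 223 45 51 [568.7 118.8  49.9] [573.6 128.9  49.6] [42. 52.  9.]
top 277 223 85 49 [581.7 127.9  93.5] [579.7 125.7  93. ] [41. 41. 15.]
top 368 248 34 300 [ 508.7 -170.    39.4] [ 498.4 -169.1   39.5] [78. 78. 10.]
top 368 248 45 44 [ 475.8 -153.7   49.8] [ 489.5 -171.1   50.7] [68. 60. 11.]
top 368 248 85 59 [ 477.4 -164.6   93.2] [ 477.1 -162.7   92.8] [40. 41. 15.]
side 300 245 34 429 [572.1 136.7  40.9] [581.  128.6  39.4] [79. 80. 11.]
side 300 245 45 173 [577.5 136.   52.1] [582.2 136.7  50.6] [48. 61. 11.]
side 300 245 85 163 [583.6 127.   93.2] [582.4 127.2  92.7] [42. 44. 15.]
side 388 183 34 339 [ 511.  -178.    40.5] [ 502.7 -201.6   39.4] [ 81. 150.  11.]
side 388 183 45 182 [ 481.4 -177.3   51.4] [ 496.4 -205.3   50.5] [ 78. 143.  11.]
side 388 183 85 136 [ 481.2 -161.6   93.1] [ 481.6 -160.7   93. ] [43. 46. 15.]
```

View pics/crop0.png

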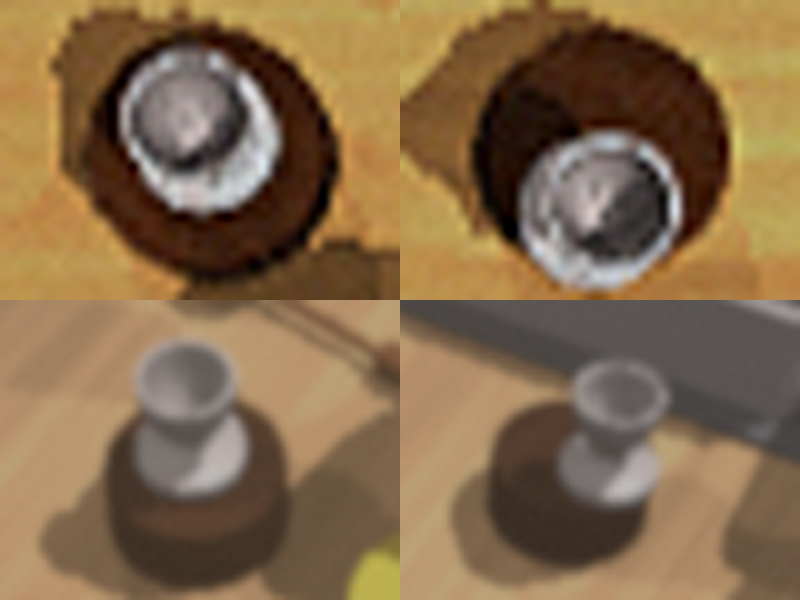

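The right cup at (368,248) is the off-centre one: its foot hangs over the near side of its dark stand. The left dark stand's cup is centred, so it is the reference to leave alone. The cup-to-centre offset is about 24 mm, along −15° in world axes. I'll first turn the jaw axis onto that direction, then move above the cup with the jaws open to straddle it.

```bash
python3 -m handwheel '[[[0,0,-0.893],[0,0,0],-1],[[0,0,-0.893],[0,0,0],-1],[[0,0,-0.893],[0,0,0],-1],[[0,0,-0.893],[0,0,0],-1],[[0,0,-0.893],[0,0,0],-1],[[0,0,-0.893],[0,0,0],-1],[[0,0,-0.893],[0,0,0],-1]]'
python3 -m handwheel '[[[0,0,0],[0.91,0.4,0],-1],[[0,0,0],[0.91,0.4,0],-1],[[0,0,0],[0.91,0.4,0],-1],[[0,0,0],[0.91,0.4,0],-1],[[0,0,0],[0.91,0.4,0],-1],[[0,0,0],[0.91,0.4,0],-1],[[0,0,0],[0.91,0.4,0],-1],[[0,0,0],[0.91,0.4,0],-1],[[0,0,0],[0.91,0.4,0],-1],[[0,0,0],[0.91,0.4,0],-1],[[0,0,0],[0.91,0.4,0],-1],[[0,0,0],[0.91,0.4,0],-1],[[0,0,0],[0.91,0.4,0],-1],[[0,0,0],[0.91,0.4,0],-1],[[0,0,0],[0.91,0.4,0],-1],[[0,0,0],[0,0,0],-1],[[0,0,0],[0,0,0],-1]]'
```

```text
t: 0.8
position: [199.8, -512.3, 260.4]
tcp_rot: [[0.253, 0.967, -0.0], [0.967, -0.253, 0.001], [0.001, -0.0, -1.0]]
force: [0.5, -0.3, 0.1]
gripper_width: 88.1
grip_force: 0.0
t: 2.5
position: [479.4, -163.2, 260.5]
tcp_rot: [[0.257, 0.966, -0.001], [0.966, -0.257, 0.0], [-0.0, -0.001, -1.0]]
force: [-0.3, -0.7, -0.3]
gripper_width: 88.2
grip_force: 0.0
```

```bash
python3 -m handwheel '[[[0,0,0],[0,0,0.9],-1],[[0,0,0],[0,0,0.9],-1],[[0,0,0],[0,0,0.9],-1],[[0,0,0],[0,0,0.9],-1],[[0,0,0],[0,0,0.75],-1],[[0,0,0],[0,0,0],-1],[[0,0,0],[0,0,0],-1]]'
python3 - <<'E'
from h import *
for n in("side",):
    p,d=vision.snapshot(n); cv2.imwrite(f"pics/{n}1.png",cv2.resize(p[100:250,300:500,::-1],(800,600),interpolation=cv2.INTER_CUBIC))
E
```

```text
t: 3.2
position: [479.3, -164.1, 130.8]
tcp_rot: [[0.259, 0.966, -0.0], [0.966, -0.259, -0.0], [-0.0, 0.0, -1.0]]
force: [-0.2, 0.2, -0.7]
gripper_width: 87.8
grip_force: 0.0
```

View pics/side1.png

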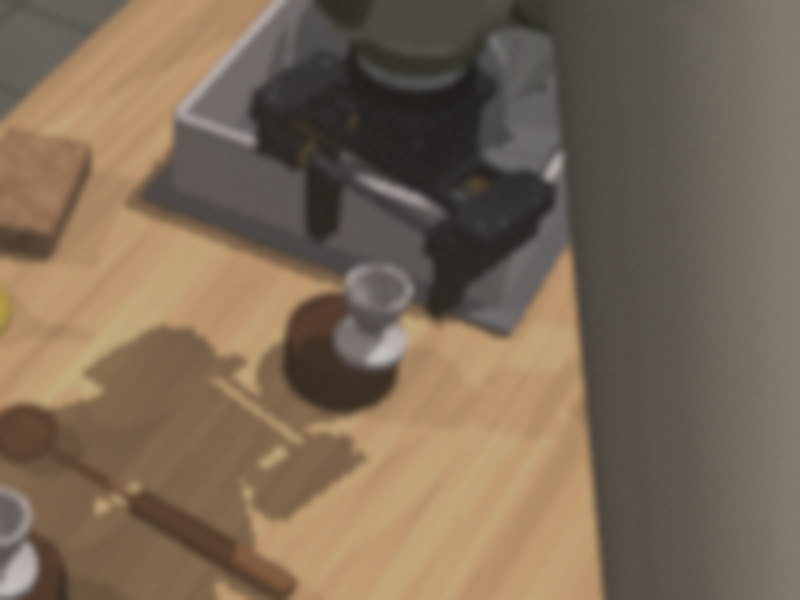

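The side crop shows the fingertips at crop pixels (322,230) and (440,310), on either side of the cup's rim at (380,285). They are well centred on it. I'll go down until the tips stand about 4.5 mm above the stand's top.

```bash
python3 -m handwheel '[[[0,0,0],[0,0,0.6],-1],[[0,0,0],[0,0,0.6],-1],[[0,0,0],[0,0,0.5],-1],[[0,0,0],[0,0,0.3],-1],[[0,0,0],[0,0,0.14],-1],[[0,0,0],[0,0,0],-1],[[0,0,0],[0,0,0],-1]]'
python3 - <<'E'
from h import *
out=[]
p,d=vision.snapshot("side"); out.append(cv2.resize(p[130:230,330:460,::-1],(780,600),interpolation=cv2.INTER_CUBIC))
cv2.imwrite("pics/side2.png",out[0])
s=env.sense();print(s["position"],s["force"])
E
```

```text
t: 3.95
position: [479.8, -163.6, 66.8]
tcp_rot: [[0.258, 0.966, 0.001], [0.966, -0.258, -0.001], [-0.0, 0.001, -1.0]]
force: [0.5, -0.7, -0.8]
gripper_width: 88.1
grip_force: 0.0
[ 479.81508759 -163.52184516   66.75456305] [-1.24919274 -0.48098352  0.02898079]
```

View pics/side2.png

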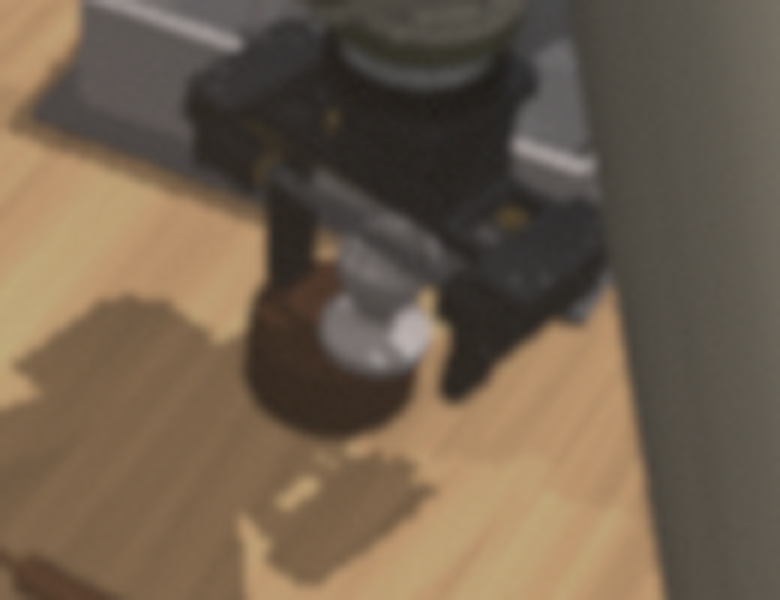

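The crop shows the cup between the fingers: near finger at (465,350), foot at (375,335), and a gap all round. I'll push with the near finger along tool +y, slowly, and only part of the way.

```bash
python3 -m handwheel '[[[0,0,0],[0,0.1,0],-1],[[0,0,0],[0,0.1,0],-1],[[0,0,0],[0,0.1,0],-1],[[0,0,0],[0,0.1,0],-1],[[0,0,0],[0,0.1,0],-1],[[0,0,0],[0,0.06,0],-1],[[0,0,0],[0,0.06,0],-1],[[0,0,0],[0,0.06,0],-1],[[0,0,0],[0,0.06,0],-1],[[0,0,0],[0,0.06,0],-1],[[0,0,0],[0,0.06,0],-1],[[0,0,0],[0,0.06,0],-1],[[0,0,0],[0,0.06,0],-1],[[0,0,0],[0,0.06,0],-1],[[0,0,0],[0,0.06,0],-1],[[0,0,0],[0,0.06,0],-1],[[0,0,0],[0,0,0],-1],[[0,0,0],[0,0,0],-1]]'
python3 - <<'E'
from h import *
p,d=vision.snapshot("side"); cv2.imwrite("pics/side3.png",cv2.resize(p[130:230,330:460,::-1],(780,600),interpolation=cv2.INTER_CUBIC))
E
```

```text
t: 5.8
position: [513.2, -172.3, 66.1]
tcp_rot: [[0.258, 0.966, 0.0], [0.966, -0.258, -0.0], [-0.0, 0.0, -1.0]]
force: [-0.8, -0.5, 0.3]
gripper_width: 88.4
grip_force: 0.0
```

View pics/side3.png

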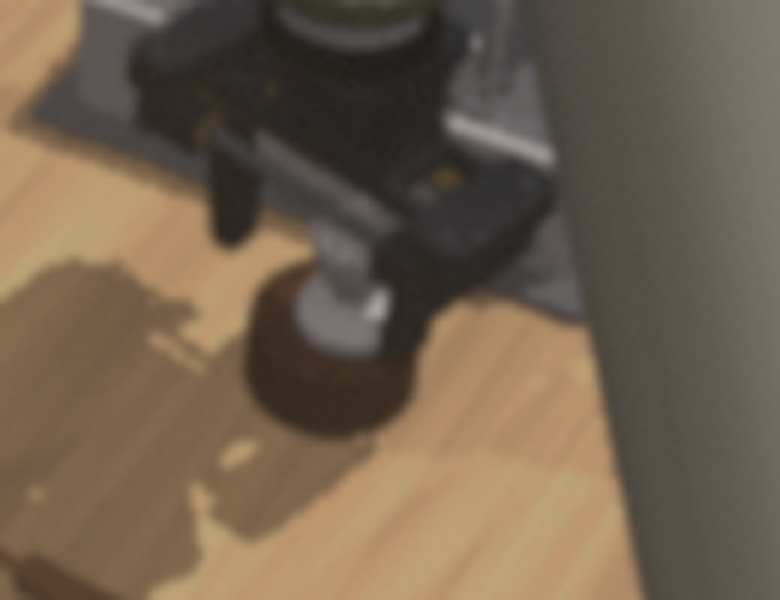

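The cup has slid roughly half-way, with the near finger on its foot at (405,320), and it is upright. I'll push a little further, back off, rise and retreat to measure with a clear view.

```bash
python3 -m handwheel '[[[0,0,0],[0,0.06,0],-1],[[0,0,0],[0,0.06,0],-1],[[0,0,0],[0,0.06,0],-1],[[0,0,0],[0,0,0],-1],[[0,0,0],[0,0,0],-1],[[0,0,0],[0,-0.1,0],-1],[[0,0,0],[0,-0.4,0],-1],[[0,0,0],[0,-0.1,0],-1],[[0,0,0],[0,0,0],-1],[[0,0,0],[0,0,-0.2],-1],[[0,0,0],[0,0,-0.8],-1],[[0,0,0],[0,0,-1],-1],[[0,0,0],[0,0,-1],-1],[[0,0,0],[0,0,-1],-1],[[0,0,0],[0,0,-1],-1],[[0,0,0],[0,0,-1],-1],[[0,0,0],[0,0,-0.5],-1]]'
python3 -m handwheel '[[[0,0,0],[-0.9,-0.4,0],-1],[[0,0,0],[-0.9,-0.4,0],-1],[[0,0,0],[-0.9,-0.4,0],-1],[[0,0,0],[-0.9,-0.4,0],-1],[[0,0,0],[-0.9,-0.4,0],-1],[[0,0,0],[-0.9,-0.4,0],-1],[[0,0,0],[-0.9,-0.4,0],-1],[[0,0,0],[-0.9,-0.4,0],-1],[[0,0,0],[-0.9,-0.4,0],-1],[[0,0,0],[-0.9,-0.4,0],-1]]'
cat > meas.py <<'E'
from h import *
import sys
tag=sys.argv[1];tiles=[]
for n,boxes in(("top",[(277,223),(368,248)]),("side",[(300,245),(388,183)])):
    p,d=vision.snapshot(n);P=pts(n,d);h=25
    for u,v in boxes:
        c=p[v-h:v+h,u-h:u+h];tiles.append(cv2.resize(c[:,:,::-1],(400,300),interpolation=cv2.INTER_CUBIC))
        Q=P[v-h:v+h,u-h:u+h].reshape(-1,3);rim=Q[(Q[:,2]>85)&(Q[:,2]<105)]
        r=(rim.max(0)+rim.min(0))/2
        S=Q[(Q[:,2]>34)&(Q[:,2]<45)];S=S[np.hypot(*(S[:,:2]-r[:2]).T)<75]
        best=cv2.minEnclosingCircle(S[:,:2].astype(np.float32))
        print(n,u,v,"rim",r.round(1),np.ptp(rim,0)[:2].round(0),"stand",np.round(best[0],1),round(best[1],1),"bbox",((S.max(0)+S.min(0))/2)[:2].round(1),np.ptp(S,0)[:2].round(0))
cv2.imwrite(f"pics/m{tag}.png",np.vstack([np.hstack(tiles[:2]),np.hstack(tiles[2:])]))
E
python3 meas.py 1
```

```text
t: 7.55
position: [501.6, -169.3, 264.3]
tcp_rot: [[0.258, 0.966, 0.004], [0.966, -0.258, -0.002], [-0.001, 0.004, -1.0]]
force: [0.0, 0.5, -1.6]
gripper_width: 88.1
grip_force: 0.0
t: 8.55
position: [314.5, -399.9, 261.7]
tcp_rot: [[0.258, 0.966, 0.0], [0.966, -0.258, -0.001], [-0.001, 0.001, -1.0]]
force: [-0.2, 0.3, 0.3]
gripper_width: 88.1
grip_force: 0.0
top 277 223 rim [579.7 125.9  93. ] [41. 41.] stand [577.2 125.6] 39.8 bbox [577.1 125.5] [79. 76.]
top 368 248 rim [ 498.5 -169.3   92.7] [40. 41.] stand [ 498.9 -169.1] 39.9 bbox [ 498.3 -169.3] [78. 79.]
side 300 245 rim [582.4 128.2  93. ] [42. 42.] stand [581.  128.7] 40.7 bbox [581.3 128. ] [81. 79.]
side 388 183 rim [ 501.5 -167.9   92.7] [42. 43.] stand [ 501. -167.] 41.4 bbox [ 502.5 -166.5] [80. 81.]
```

View pics/m1.png

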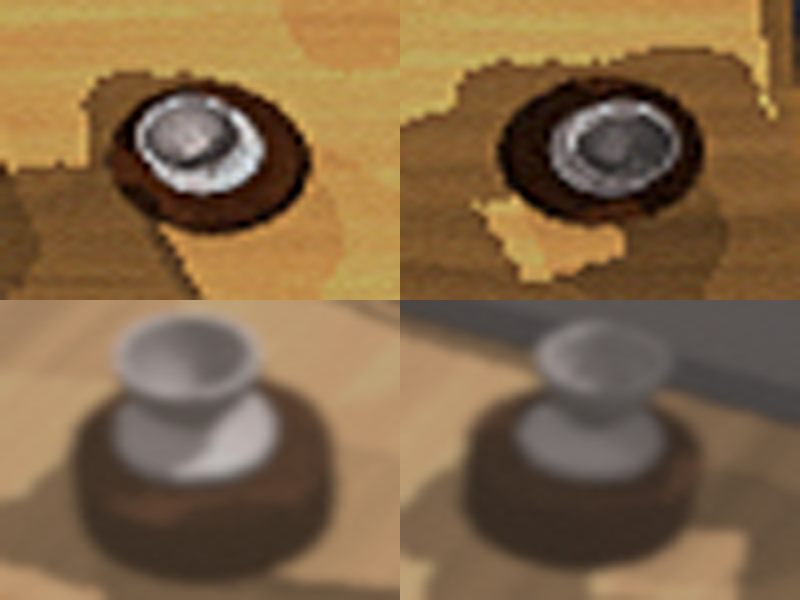

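After the retreat, both cups stand upright and the right cup's foot has a stand margin all round (m1, right tiles). Measured against the reference cup, its offset is about (−2, −1) mm in both cameras. Finger contact geometry also puts it within about 2 mm. That is well inside 6 mm, the stand has not moved, and the hand is clear, so I'm handing in.

```bash
python3 -c "
from bench import finish_job
print(finish_job())"
```

```text
the job is handed in; nothing more can be done
None
```

I nudged the off-centre egg cup upright to about 2 mm from the middle of its stand (limit 6 mm), took the hand clear, and handed the job in; the interface returned no verdict.

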